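# Prop the drying cabinet's door on the third hole of its stay

## Task

Prop the sample drying cabinet's spring-closed door open for airing: pull it open by the black knob of its flat steel stay and drop the stay's third hole, counted from the stay's pivot on the door, over the peg on the cabinet top. Seat the stay fully home, flat on the peg's shoulder, feeling gently for the peg without pressing hard on it, then let go so that the peg alone holds the door. Leave the jars and other things around it where they stand.

Things in the scene. Friction and masses are not known exactly. Their poses are not given: they have to be found in the camera images.
- cabinet: White bench-top drying cabinet, 260 deep (x) x 300 wide (y) x 160 mm high, fixed. Origin: on the bench, 100 mm behind its front face, midway across its width. x points from the front (door side) to the back, y to the hinge side, z up. The door's vertical hinge axis is at x = -110, y = +140 mm in this frame.
- door (a joint): Door opening angle, rad: 0 shut, up to 1.3. Clear door in an aluminium frame, 280 mm wide, top at 158 mm; its free edge swings out from the front (clockwise from above). A spring closes it: 0.15 N m when shut plus 0.25 N m per rad; it never stays open by itself. About 0.6 (0.55 to 0.64) with the third hole on the peg; about 0.42 or 0.78 with the second or fourth.
- stay: Flat steel bar, 24 wide x 6 mm thick, 0.24 kg. Origin: its pivot, on the bar's underside, on the door's top edge 200 mm from the door's hinge, 181.5 mm above the bench. x along the bar to its knob end, z up. It swings freely about the pivot and its knob end lifts (to 0.5 rad) and falls by its weight; level is its lower stop and also its height on the peg.
- stay_swing (a joint): Swing of the stay about the vertical at its pivot, rad, relative to the door: 0 with the bar square to the door, pointing to the cabinet's back; grows counter-clockwise seen from above (towards the hinge). The bar's heading in the cabinet frame (from +x towards +y) is stay_swing minus the door angle. About 0.9 with the third hole on the peg.
- knob (a point): Centre of the stay's upright black cylindrical knob, 18 mm in diameter, 40 mm high, on the bar's top face near its far end: 200 mm from the pivot along the bar, 26 mm above the bar's underside (207.5 mm above the bench when level), 20 mm above its top face. x along the bar away from the pivot, z up.
- hole3 (a point): Centre of the third hole from the pivot, on the bar's underside, 150 mm from the pivot. The bar has four square through holes, 10.5 mm wide, at 106, 128, 150 and 172 mm from the pivot. x along the bar away from the pivot, z up.
- peg_plate: Dark steel plate with a slot, 24 (x) x 76 (y) x 4 mm, fixed on the cabinet top near the front, axes parallel to the cabinet's; origin at the centre of its underside, 160 mm above the bench, at x = -80, y = +20 mm in the cabinet frame. It carries the peg (see slot).
- slot (a point): Middle of the slot, at the height of the peg's shoulder (1 mm under a level stay). The peg is clamped in the slot at x = 0 and an UNKNOWN y from -13 to +13 mm of this point (plate axes), new each time: find it by feel or by eye. Steel peg: shoulder 20 mm in diameter, then an 8 mm pin, straight for 12.5 mm, tapering over 1.5 mm more to a blunt 6.4 mm tip, 14 mm above the shoulder.
- jar_top: Orange sample jar with white lid, 66 mm wide, 55 mm high, on the cabinet top at the back; leave alone. Origin under its centre.
- jar_a: Orange sample jar with white lid, 66 mm wide, 70 mm high, on the bench beside the cabinet; leave alone. Origin under its centre.
- jar_b: Orange sample jar with white lid, 66 mm wide, 85 mm high, on the bench beside the cabinet; leave alone. Origin under its centre.
- jar_c: Orange sample jar with white lid, 66 mm wide, 70 mm high, on the bench beside the cabinet; leave alone. Origin under its centre.
- jar_d: Orange sample jar with white lid, 66 mm wide, 85 mm high, on the bench beside the cabinet; leave alone. Origin under its centre.
- clamp_ring: Black plastic ring, 80 mm across, 14 mm high, on the bench; leave alone. Origin under its centre.
- rinse_bottle: White plastic bottle, 60 mm wide, 150 mm high, on the bench beside the cabinet; leave alone. Origin under its centre.

How it is judged:
On the way:
1. the door has been pulled open (value of joint door above 0.4 rad), for 0.1 s.
At the end, for the whole second after the job is handed in: The stay lies level (hole 3 less than 3 mm above the peg's shoulder) with its third hole around the peg: hole 3 within 5 mm of the slot's line and within 16.5 mm of its middle along it; the door stands still, held at 0.50 to 0.70 rad, with nothing held by the robot (z of hole3 in the frame of slot below 0.003 m and value of joint door between 0.5 and 0.7 rad and x of hole3 in the frame of slot between -0.005 and 0.005 m and y of hole3 in the frame of slot between -0.0165 and 0.0165 m and velocity of joint door between -0.05 and 0.05 rad/s); the robot touches nothing.
It fails at once if the stay is pressed or jammed on the peg or its plate with more than 30 N (contact force between stay and peg_plate above 30 N).
It fails at once if a jar, the ring or the bottle is moved by more than 20 mm (distance of any of jar_top, jar_a, jar_b, jar_c, jar_d, clamp_ring, rinse_bottle from where it was at the start of the episode above 0.02 m).
It also fails if it takes over 67 s, if anything falls off the work surface, if the arm or the gripper's body presses on something with over 40 N, if the wrist force passes 120 N, or if a joint passes its speed limit or range.

## Robot

A 7-joint arm with a two-finger parallel gripper is mounted at the origin on the work surface. World frame = base frame: x ahead of the robot, y to its left, z up, the work surface at z = 0. Lengths are in m, angles in rad, forces in N, time in s.
With the tool pointing down it reaches from about 0.4 to 0.875 m from the base axis. Payload 19.3 kg.
Tool frame: the origin (TCP) lies at the very end of the fingers, on their centre line; the grasp point (between the pads) lies 19 mm behind it; y points along the fingers, x is the direction in which the jaws open and shut, and the axes are right-handed (so a half turn about y gives the same grasp; the last joint's range is limited). The gripper opens to 85 mm and grips with 20 to 120 N. Pads are 22 mm wide; open, the fingers measure 114 mm over their backs; the gripper's body (76 mm by 85 mm) begins 54 mm behind the grasp point. The pads swing forward as they close: fully open they stand 13 mm farther back than shut.
Start: joints at [1.217, 0.521, -0.036, 1.599, 0.021, 1.021, -0.113], TCP at [0.175, -0.6, 0.231] pointing down, gripper open.
Joint ranges: [-2.91, 2.91], [-0.3, 2.13], [-1.5, 1.42], [0.17, 2.43], [-1.26, 4.41], [0.16, 1.93], [-2.52, 2.52]. Speed limits (rad/s): [1.89, 1.89, 2.39, 2.39, 3.01, 3.01, 3.01].

## Interface

Orientations are given as [roll, pitch, yaw] about the fixed x, y, z axes, in that order (R = Rz(yaw) Ry(pitch) Rx(roll)).
In Python, from workcell import bot gives the robot as it stands. The module is installed in compiled form; this text tells all that it offers.
- The arm moves only by the shell command python3 -m crank 'ROWS' [FORCE]. ROWS is JSON, a list of rows, each an object of numbers: "hand": the closure, from 0 (fully open) to 1 (shut); "dx", "dy", "dz": the shift along the tool's x, y, z in mm; "yaw": the turn about the tool's y in rad. In form: [{"hand": .., "dx": .., "dy": .., "dz": .., "yaw": ..}, ...]. A call has 1 to 12 rows; each row is the pose to reach, as a shift and turn from the pose commanded when the call began, along the tool's axes at that moment; what a row does not reach only later rows make up. A row lasts 1/12 s, in which the tool goes at most 41.7 mm and 7.16 degrees, less where a joint would pass 70% of its speed; a pose out of reach is approached as far as the arm can. A call with a gripper value outside its range is refused whole. The fingers move at their own pace and stop on an object; FORCE is the grip in N (left out, the last holds). Time passes only in rows, so rows that repeat a pose let the fingers close. It gives the time, the measured TCP pose, the force and the opening at its end, in the units of the state.
- bot.observe(): the state, without advancing time (a new reading comes with each control period).
- bot.grab_frame(name): name is "side" or "top" or "wrist"; returns the picture (480x640x3 uint8, red, green, blue); there is no depth.
- bot.camera_info(name): a dict with "fx", "fy", "cx", "cy" (pixels), "rvec" (rotation vector, rad) and "tvec" (3), from world to camera coordinates, as OpenCV has them. Camera axes: x right, y down, z forward; pixel columns grow to the right and rows downward; lengths in m; the calibration is good to about 2 mm. A picture is of the moment at which its call begins: read the wrist's pose just before it. camera_info takes no time and is no camera call; for the wrist camera it gives the pose at the moment of the call.
- bot.job_done(): hands the job in, once; it reports no verdict.
The state is a dict: "clock": time; "qpos": joint angles; "qd": joint speeds; "joint_efforts": joint torques, N m; "position": TCP position; "tool_rot": TCP orientation; "force": force on the tool from outside, world axes, zero at the start; "moment": the same for the moment, N m; "grip_width": finger opening in m.
Only numpy, scipy, OpenCV 4.12 (cv2) and the standard library are available. Lean on these libraries where they do the work, as an engineer would, in place of code of your own. Each camera call takes 0.05 s, during which the arm holds its last target.

## Working session

There is one attempt and no reset: what is moved stays moved. The work goes in short steps, Python scripts to look and compute and a shell command to move; the robot and the scene stay as the last step left them, time stands still between calls to the robot, and variables do not carry over. Pictures are saved under pics/ and viewed, and the job is handed in when it is done.

```bash
mkdir -p pics; python3 - <<'E'
from workcell import bot
import cv2
s=bot.observe(); print({k:s[k] for k in s})
for n in ("side","top","wrist"):
    im=bot.grab_frame(n); cv2.imwrite(f"pics/{n}0.png",im[:,:,::-1]); print(n,bot.camera_info(n))
E
```

```text
{'clock': 0.0, 'qpos': array([ 1.21679989,  0.52199692, -0.0363498 ,  1.60001963,  0.02119726,
        1.02109482, -0.11276431]), 'qd': array([-5.96702677e-05,  4.21901194e-04,  2.51677480e-04, -1.26239189e-03,
        9.57503332e-04, -6.14233887e-04,  2.12785586e-03]), 'joint_efforts': array([-3.32793010e-03, -9.27126646e+01,  1.97740965e+00, -3.69934487e+01,
        1.74627191e-02,  8.22765694e-03,  7.90642048e-06]), 'position': array([ 0.17488211, -0.59967555,  0.23073197]), 'tool_rot': array([-1.57086423e+00,  1.13183389e-03, -1.28695601e+00]), 'force': array([-0.13093706, -0.29409325, -0.61620503]), 'moment': array([-0.00301253, -0.03714272, -0.02302659]), 'grip_width': 0.08543678858637521}
side {'fx': 515.130850961293, 'fy': 515.130850961293, 'cx': 320.5816392531781, 'cy': 244.17444637546797, 'rvec': array([ 2.26897179, -0.29763887,  0.14939828]), 'tvec': array([-0.56119207,  0.21019115,  1.08232857])}
top {'fx': 505.25766138152056, 'fy': 505.25766138152056, 'cx': 322.60972459703606, 'cy': 237.71837161172573, 'rvec': array([ 2.19432506, -2.18032747,  0.05971094]), 'tvec': array([0.02706751, 0.60490161, 1.13272601])}
wrist {'fx': 399.19717776480866, 'fy': 399.19717776480866, 'cx': 315.07529627091463, 'cy': 240.6695814848786, 'rvec': array([-2.29150617,  1.72215858,  0.28514523]), 'tvec': array([-0.6249007 , -0.04071431,  0.38086033])}
```

View pics/side0.png

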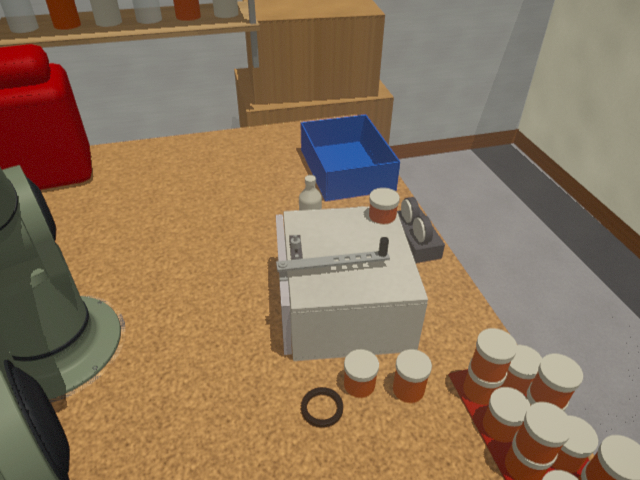

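View pics/top0.png

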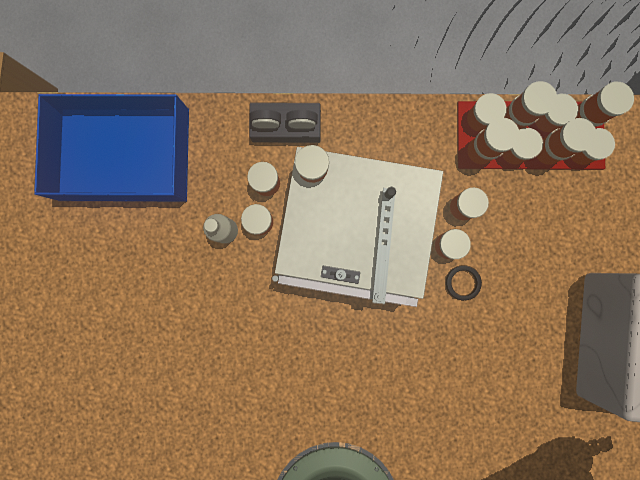

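View pics/wrist0.png

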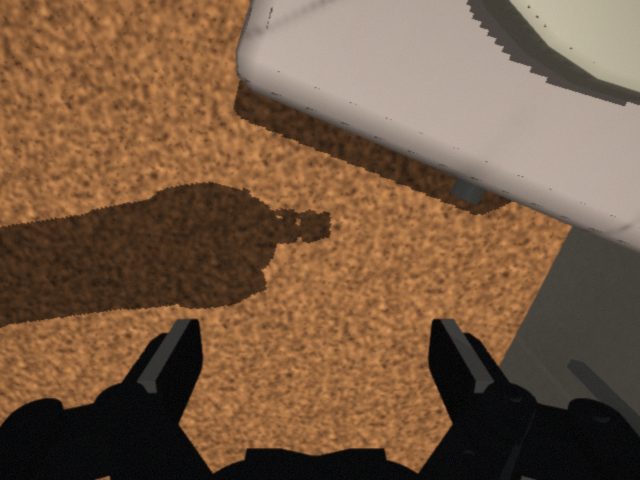

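```bash
python3 - <<'E'
import cv2
im=cv2.imread("pics/top0.png")
c=im[140:315,265:450]; cv2.imwrite("pics/t_crop.png",cv2.resize(c,None,fx=4,fy=3.4,interpolation=cv2.INTER_CUBIC))
c=im[260:290,310:385]; cv2.imwrite("pics/t_peg.png",cv2.resize(c,None,fx=10,fy=10,interpolation=cv2.INTER_CUBIC))
im=cv2.imread("pics/side0.png")
c=im[200:320,265:435]; cv2.imwrite("pics/s_crop.png",cv2.resize(c,None,fx=4.5,fy=4.5,interpolation=cv2.INTER_CUBIC))
E
```

```text
(no output)
```

View pics/t_crop.png

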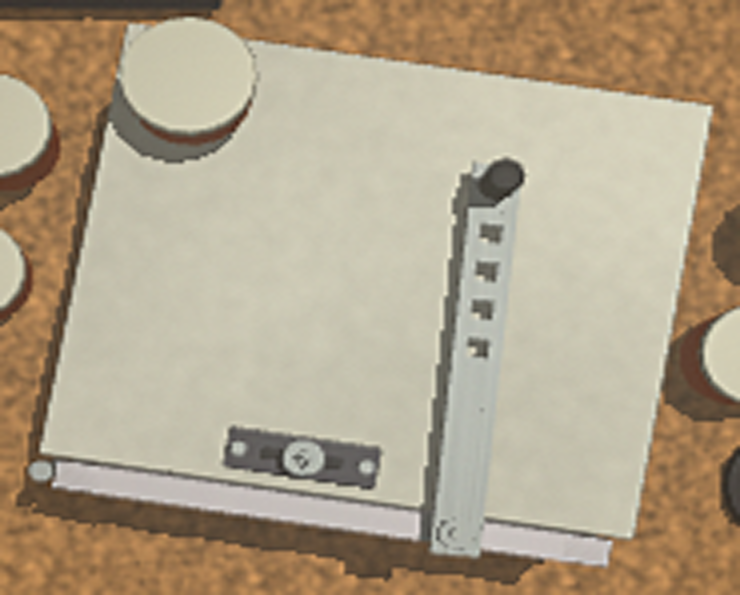

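View pics/t_peg.png

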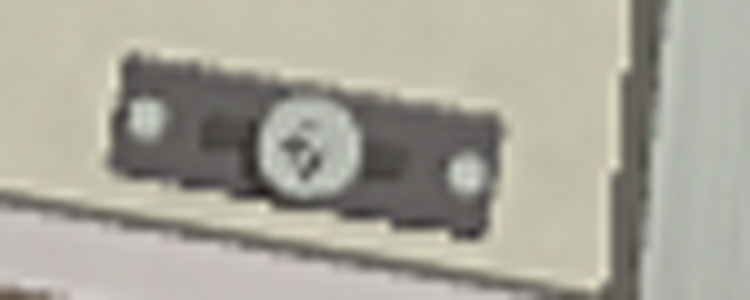

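View pics/s_crop.png

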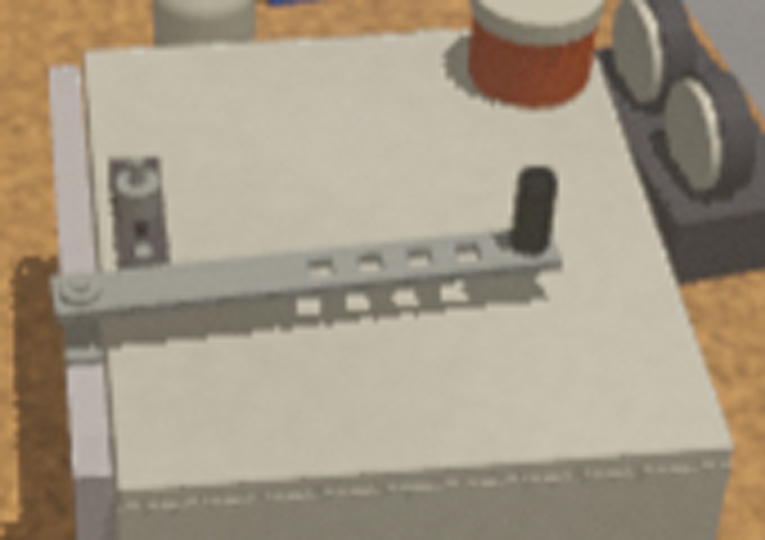

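```bash
cat > h.py <<'E'
import numpy as np, cv2
from workcell import bot
from scipy.optimize import least_squares
from scipy.spatial.transform import Rotation as R
def proj(n,P,ci=None):
    c=ci or bot.camera_info(n); K=np.array([[c['fx'],0,c['cx']],[0,c['fy'],c['cy']],[0,0,1.]])
    return cv2.projectPoints(np.atleast_2d(np.asarray(P,float)),c['rvec'],c['tvec'],K,None)[0][:,0]
def ray(n,uv,z,ci=None):
    c=ci or bot.camera_info(n); Rm=cv2.Rodrigues(c['rvec'])[0]; o=-Rm.T@c['tvec']
    d=Rm.T@np.array([(uv[0]-c['cx'])/c['fx'],(uv[1]-c['cy'])/c['fy'],1]); return o+d*(z-o[2])/d[2]
def c2w(p,P):
    P=np.atleast_2d(np.asarray(P,float)); c,s=np.cos(p[2]),np.sin(p[2])
    return np.c_[p[0]+c*P[:,0]-s*P[:,1],p[1]+s*P[:,0]+c*P[:,1],P[:,2]]
def w2c(p,P):
    P=np.atleast_2d(np.asarray(P,float)); c,s=np.cos(p[2]),np.sin(p[2]); x=P[:,0]-p[0];y=P[:,1]-p[1]
    return np.c_[c*x+s*y,-s*x+c*y,P[:,2]]
E
python3 - <<'E'
from h import *
ob=[('top',[.16,.15,.16],(296.3,147.4)),('top',[.16,-.15,.16],(443,171.2)),('top',[-.1,-.15,.16],(423,298.2)),('top',[-.1,.15,.16],(275,273.8)),
('top',[-.068,.058,.164],(322.2,265.2)),('top',[-.068,-.018,.164],(360.3,271.2)),('top',[-.092,.058,.164],(320.8,277.8)),('top',[-.092,-.018,.164],(358.5,284)),
('side',[-.1,.15,.16],(283.9,211.1)),('side',[-.1,-.15,.16],(291.2,308.9)),('side',[.16,-.15,.16],(427.2,299.3))]
f=lambda p:np.concatenate([proj(n,c2w(p,P))[0]-np.array(u) for n,P,u in ob])
r=least_squares(f,[.45,-.05,-.15],loss='soft_l1'); p=r.x; print(p); print(f(p).reshape(-1,2).round(1))
k=least_squares(lambda q:np.concatenate([proj('top',c2w(p,[-.08,.02+q[0],.1805]))[0]-(341,274.8)]),[0]);print('peg y off',k.x,k.fun)
print(w2c(p,ray('top',(341,274.8),.1805)),w2c(p,ray('side',(295.4,240.7),.1805)))
for u in [(490,232),(486,270),(482,308),(478,348)]: print(w2c(p,ray('top',(265+u[0]/4,140+u[1]/3.4),.1875)))
print('knob top',ray('top',(265+505/4,140+176/3.4),.2275),w2c(p,ray('top',(265+505/4,140+176/3.4),.2275)))
print('knob side',ray('side',(265+538/4.5,200+175/4.5),.2275))
E
```

```text
[ 0.59863317 -0.03848632 -0.15952941]
[[ 0.1 -0.9]
 [ 0.4 -0.6]
 [ 0.5  0.6]
 [-0.6 -0.1]
 [ 0.4  0.3]
 [ 0.2  0.6]
 [-0.2 -0.4]
 [ 0.  -0.2]
 [-1.5 -0.4]
 [-0.7 -0.2]
 [ 0.9 -0.6]]
peg y off [-0.00042593] [ 0.00725382 -0.04315711]
[[-0.08008508  0.01957432  0.1805    ]] [[-0.07894065  0.01792027  0.1805    ]]
[[ 0.06261219 -0.0484497   0.1875    ]]
[[ 0.04069341 -0.04997921  0.1875    ]]
[[ 0.01883333 -0.05150462  0.1875    ]]
[[-0.00409727 -0.05320659  0.1875    ]]
knob top [ 0.67899091 -0.09844246  0.2275    ] [[ 0.08886162 -0.04642971  0.2275    ]]
knob side [ 0.68065997 -0.10033371  0.2275    ]
```

```bash
cat >> h.py <<'E'
CAB=np.array([.59863317,-.03848632,-.15952941]); HINGE=(-.11,.14)
def delta(target,yaw=None):
    s=bot.observe(); Rm=R.from_euler('xyz',s['tool_rot']).as_matrix()
    d=Rm.T@(np.asarray(target)-s['position'])*1000
    dy=None if yaw is None else -(yaw-s['tool_rot'][2])
    print('t',round(s['clock'],2),'pos',s['position'].round(4),'rot',s['tool_rot'].round(3),'F',s['force'].round(1),'w',round(s['grip_width'],4))
    print('dx dy dz mm',d.round(1),'yaw',dy)
def knob(a,h,t,zc):   # grasp pt (zc above bar underside) in world; a door, h heading cab, t lift
    r=.2*np.cos(t)-zc*np.sin(t); z=.1815+.2*np.sin(t)+zc*np.cos(t)
    return c2w(CAB,[-.11-.2*np.sin(a)+r*np.cos(h),.14-.2*np.cos(a)+r*np.sin(h),z])[0]
E
python3 -c "
from h import *
delta([.680,-.099,.285],-1.66)"
```

```text
t 0.15 pos [ 0.1749 -0.5998  0.2309] rot [-1.571e+00  1.000e-03 -1.287e+00] F [0.2 0.3 0.5] w 0.0855
dx dy dz mm [-339.4  -53.9  625.1] yaw 0.3729627207456647
```

```bash
python3 -m crank '[{"dy":-40},{"dx":-20,"dy":-54,"dz":36,"yaw":0.05},{"dx":-339,"dy":-54,"dz":625,"yaw":0.373},{"dx":-339,"dy":-54,"dz":625,"yaw":0.373},{"dx":-339,"dy":-54,"dz":625,"yaw":0.373},{"dx":-339,"dy":-54,"dz":625,"yaw":0.373},{"dx":-339,"dy":-54,"dz":625,"yaw":0.373},{"dx":-339,"dy":-54,"dz":625,"yaw":0.373},{"dx":-339,"dy":-54,"dz":625,"yaw":0.373},{"dx":-339,"dy":-54,"dz":625,"yaw":0.373},{"dx":-339,"dy":-54,"dz":625,"yaw":0.373},{"dx":-339,"dy":-54,"dz":625,"yaw":0.373}]'
python3 -c "
from h import *
delta([.680,-.099,.285],-1.66)"
```

```text
t 0.15 pos [ 0.1749 -0.5998  0.2309] rot [-1.571e+00  1.000e-03 -1.287e+00] F [0.2 0.3 0.5] w 0.0855
dx dy dz mm [-339.4  -53.9  625.1] yaw 0.3729627207456647$[0]: bad value
```

```bash
python3 -m crank '[{"hand":0,"dx":0,"dy":-40,"dz":0,"yaw":0},{"hand":0,"dx":-20,"dy":-54,"dz":36,"yaw":0.05},{"hand":0,"dx":-339,"dy":-54,"dz":625,"yaw":0.373},{"hand":0,"dx":-339,"dy":-54,"dz":625,"yaw":0.373},{"hand":0,"dx":-339,"dy":-54,"dz":625,"yaw":0.373},{"hand":0,"dx":-339,"dy":-54,"dz":625,"yaw":0.373},{"hand":0,"dx":-339,"dy":-54,"dz":625,"yaw":0.373},{"hand":0,"dx":-339,"dy":-54,"dz":625,"yaw":0.373},{"hand":0,"dx":-339,"dy":-54,"dz":625,"yaw":0.373},{"hand":0,"dx":-339,"dy":-54,"dz":625,"yaw":0.373},{"hand":0,"dx":-339,"dy":-54,"dz":625,"yaw":0.373},{"hand":0,"dx":-339,"dy":-54,"dz":625,"yaw":0.373}]'
python3 -c "
from h import *
delta([.680,-.099,.285],-1.66)"
```

```text
clock: 1.15
position: [0.4965, -0.2806, 0.2851]
tool_rot: [-1.571, -0.0, -1.66]
force: [-0.3, -1.0, 0.5]
grip_width: 0.0853
t 1.15 pos [ 0.4965 -0.2806  0.2851] rot [-1.571 -0.    -1.66 ] F [-0.3 -1.   0.5] w 0.0853
dx dy dz mm [-1.973e+02  1.000e-01  1.666e+02] yaw -6.546003034846315e-05
```

```bash
python3 -m crank '[{"hand":0,"dx":-197,"dy":0,"dz":167,"yaw":0},{"hand":0,"dx":-197,"dy":0,"dz":167,"yaw":0},{"hand":0,"dx":-197,"dy":0,"dz":167,"yaw":0},{"hand":0,"dx":-197,"dy":0,"dz":167,"yaw":0},{"hand":0,"dx":-197,"dy":0,"dz":167,"yaw":0},{"hand":0,"dx":-197,"dy":0,"dz":167,"yaw":0},{"hand":0,"dx":-197,"dy":0,"dz":167,"yaw":0},{"hand":0,"dx":-197,"dy":0,"dz":167,"yaw":0},{"hand":0,"dx":-197,"dy":0,"dz":167,"yaw":0},{"hand":0,"dx":-197,"dy":0,"dz":167,"yaw":0}]'
python3 - <<'E'
from h import *
delta([.680,-.099,.285],-1.66)
ci=bot.camera_info('wrist'); im=bot.grab_frame('wrist'); cv2.imwrite('pics/w1.png',im[:,:,::-1]); print(ci)
import json; json.dump({k:np.asarray(v).tolist() for k,v in ci.items()},open('w1.json','w'))
print(proj('wrist',[.680,-.099,.2275],ci), proj('wrist',c2w(CAB,[-.08,.0196,.1805]),ci))
E
```

```text
clock: 1.98
position: [0.6788, -0.102, 0.2849]
tool_rot: [-1.571, -0.001, -1.661]
force: [0.2, -0.9, -0.6]
grip_width: 0.0859
t 1.98 pos [ 0.6788 -0.102   0.2849] rot [-1.571e+00 -1.000e-03 -1.661e+00] F [ 0.2 -0.9 -0.6] w 0.0859
dx dy dz mm [-3.1 -0.1  0.9] yaw -0.0010342885954204295
{'fx': 399.19717776480866, 'fy': 399.19717776480866, 'cx': 315.07529627091463, 'cy': 240.6695814848786, 'rvec': array([-1.95335551,  2.14267962,  0.35397371]), 'tvec': array([-0.03953485,  0.5897385 ,  0.65197286])}
[[308.52327116 265.29586418]] [[211.54578699 437.53249334]]
```

View pics/w1.png

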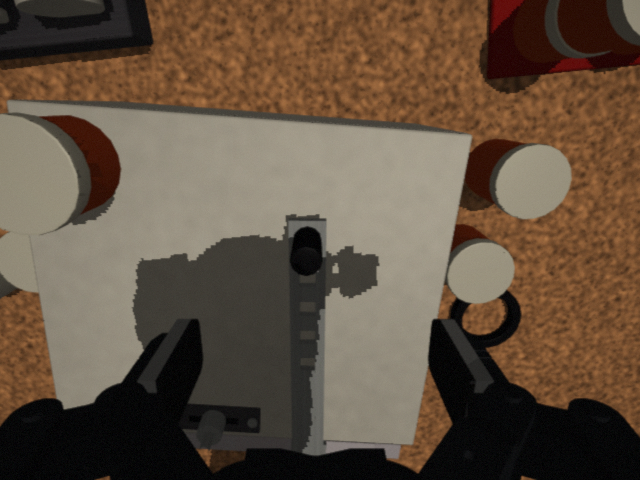

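```bash
python3 - <<'E'
import cv2
im=cv2.imread("pics/w1.png")
a=cv2.resize(im[385:460,170:270],None,fx=5,fy=5,interpolation=cv2.INTER_CUBIC)
b=cv2.resize(im[215:290,265:350],None,fx=5,fy=5,interpolation=cv2.INTER_CUBIC)
import numpy as np
o=np.zeros((375,930,3),np.uint8);o[:,:500]=a;o[:,505:930]=b
o=cv2.convertScaleAbs(o,alpha=2,beta=20)
cv2.imwrite("pics/w1c.png",o[:, :800])
E
```

```text
(no output)
```

View pics/w1c.png

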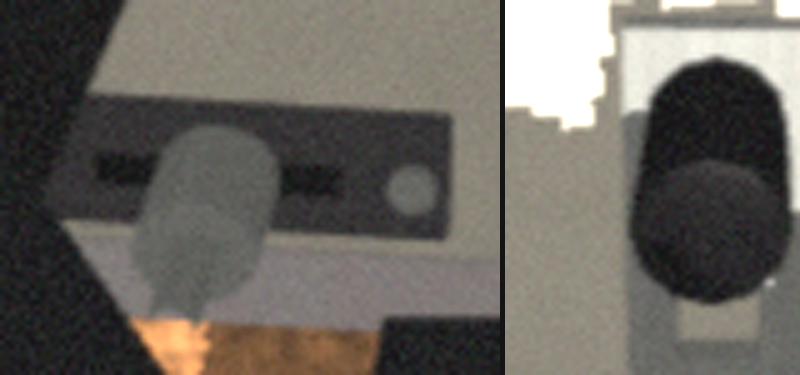

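```bash
python3 - <<'E'
from h import *
import json
ci={k:np.array(v) for k,v in json.load(open('w1.json')).items()}
print('knob',ray('w',(306.4,261),.2275,ci),'peg',ray('w',(210,435.6),.1805,ci), 'peg model',c2w(CAB,[-.08,.0196,.1805]))
print('plate corners', [ray('w',(170+u/5,385+v/5),.164,ci) for u,v in((450,117),(445,238))], c2w(CAB,[[-.068,-.018,.164],[-.092,-.018,.164]]))
delta([.680,-.100,.195],-1.66)
E
```

```text
knob [ 0.68258802 -0.09810523  0.2275    ] peg [ 0.52477242 -0.00555836  0.1805    ] peg model [[ 0.52276253 -0.00642691  0.1805    ]]
plate corners [array([ 0.53286696, -0.04399324,  0.164     ]), array([ 0.50830794, -0.03977497,  0.164     ])] [[ 0.52863726 -0.04545571  0.164     ]
 [ 0.50494201 -0.04164323  0.164     ]]
t 2.03 pos [ 0.6788 -0.1023  0.2852] rot [-1.571e+00 -1.000e-03 -1.661e+00] F [ 0.2 -0.9 -0.2] w 0.0856
dx dy dz mm [-2.4 90.2  1. ] yaw -0.0014895410186925861
```

```bash
python3 -m crank '[{"hand":0,"dx":-3,"dy":30,"dz":2,"yaw":0},{"hand":0,"dx":-3,"dy":50,"dz":2,"yaw":0},{"hand":0,"dx":-3,"dy":70,"dz":2,"yaw":0},{"hand":0,"dx":-3,"dy":80,"dz":2,"yaw":0},{"hand":0,"dx":-3,"dy":90,"dz":2,"yaw":0},{"hand":0,"dx":-3,"dy":90,"dz":2,"yaw":0},{"hand":0,"dx":-3,"dy":90,"dz":2,"yaw":0}]' 20
python3 -c "
from h import *
delta([.681,-.099,.195],-1.66)
im=bot.grab_frame('wrist'); cv2.imwrite('pics/w2.png',im[:,:,::-1])"
```

```text
clock: 2.62
position: [0.6817, -0.0986, 0.1956]
tool_rot: [-1.57, -0.0, -1.661]
force: [0.3, 0.5, -0.4]
grip_width: 0.0849
t 2.62 pos [ 0.6817 -0.0986  0.1956] rot [-1.57  -0.    -1.661] F [ 0.3  0.5 -0.4] w 0.0849
dx dy dz mm [ 0.5  0.6 -0.7] yaw -0.0005350822167129454
```

View pics/w2.png

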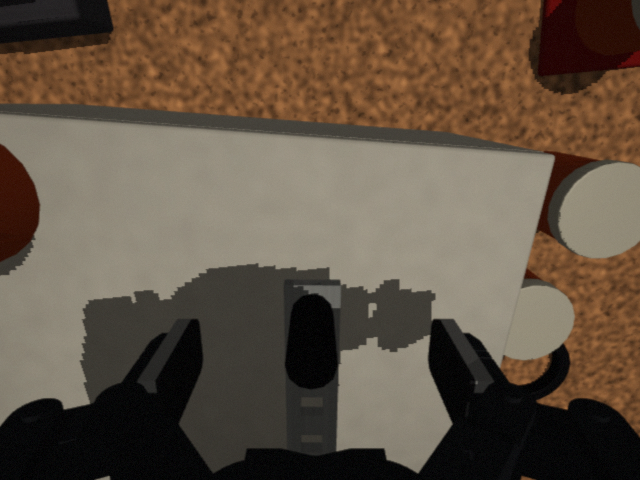

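The knob (about (311,345)) is centred between the pads. I'll close gently.

```bash
python3 -m crank '[{"hand":0.5,"dx":0,"dy":0,"dz":0,"yaw":0},{"hand":0.7,"dx":0,"dy":0,"dz":0,"yaw":0},{"hand":1,"dx":0,"dy":0,"dz":0,"yaw":0},{"hand":1,"dx":0,"dy":0,"dz":0,"yaw":0},{"hand":1,"dx":0,"dy":0,"dz":0,"yaw":0},{"hand":1,"dx":0,"dy":0,"dz":0,"yaw":0},{"hand":1,"dx":0,"dy":0,"dz":0,"yaw":0},{"hand":1,"dx":0,"dy":0,"dz":0,"yaw":0}]' 25
python3 - <<'E'
from h import *
delta([.681,-.099,.195],-1.66)
im=bot.grab_frame('wrist'); cv2.imwrite('pics/w3.png',im[:,:,::-1])
E
```

```text
clock: 3.33
position: [0.6817, -0.0982, 0.1951]
tool_rot: [-1.571, 0.0, -1.66]
force: [0.6, -0.4, 0.6]
grip_width: 0.0172
t 3.33 pos [ 0.6817 -0.0982  0.1951] rot [-1.571  0.    -1.66 ] F [ 0.6 -0.4  0.6] w 0.0172
dx dy dz mm [ 0.8  0.1 -0.6] yaw -2.942212882950379e-05
```

View pics/w3.png

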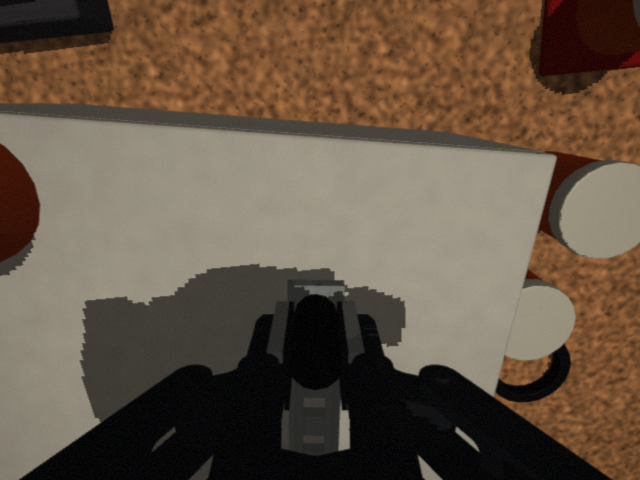

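```bash
python3 - <<'E'
from h import *
s=bot.observe(); g=s['position']+[0,0,.019]
k=w2c(CAB,g)[0]; print('knob cab',k,'dist from closed pivot',np.hypot(k[0]+.11,k[1]+.06), 'heading',np.arctan2(k[1]+.06,k[0]+.11))
off=g-knob(0,np.arctan2(k[1]+.06,k[0]+.11),0,.0326); print('off',off)
Rm=R.from_euler('xyz',s['tool_rot']).as_matrix(); zc=.0326
def row(a,h,t,msg=''):
    d=Rm.T@(knob(a,h,t,zc)+off*[1,1,1]-g)*1000; print(msg,a,h,t,d.round(1),'yaw',round(-((h+CAB[2]-np.pi/2)-s['tool_rot'][2]),3))
peg=np.array([-.08,.0196])
from scipy.optimize import brentq
pv=lambda a:np.array([-.11-.2*np.sin(a),.14-.2*np.cos(a)])
af=brentq(lambda a:np.hypot(*(peg-pv(a)))-.15,.3,1.); hf=np.arctan2(*(peg-pv(af))[::-1]); print(af,hf)
h0=np.arctan2(k[1]+.06,k[0]+.11)
for t in (.06,.12,.18): row(0,h0,t)
for i in range(1,9):
    f=i/8; row(af*f,h0+(hf-h0)*f,.18)
E
```

```text
knob cab [ 0.09146681 -0.04580418  0.21409373] dist from closed pivot 0.20196632911844575 heading 0.07034607781998048
off [ 1.95851454e-03 -1.75131411e-04 -6.26585232e-06]
0.6020547094288824 0.30074473419903847
 0 0.07034607781998048 0.06 [ -0.  -11.9  -2.3] yaw -0.0
 0 0.07034607781998048 0.12 [ -0.  -23.7  -5.3] yaw -0.0
 0 0.07034607781998048 0.18 [ -0.  -35.3  -9.1] yaw -0.0
 0.0752568386786103 0.09914590986736273 0.18 [ -7.1 -35.3 -24.1] yaw -0.029
 0.1505136773572206 0.12794574191474498 0.18 [-15.4 -35.3 -39.1] yaw -0.058
 0.2257705160358309 0.15674557396212724 0.18 [-24.7 -35.3 -54.1] yaw -0.087
 0.3010273547144412 0.18554540600950947 0.18 [-35.1 -35.3 -68.9] yaw -0.115
 0.3762841933930515 0.2143452380568917 0.18 [-46.5 -35.3 -83.4] yaw -0.144
 0.4515410320716618 0.24314507010427397 0.18 [-58.9 -35.3 -97.6] yaw -0.173
 0.5267978707502721 0.27194490215165623 0.18 [ -72.3  -35.3 -111.3] yaw -0.202
 0.6020547094288824 0.30074473419903847 0.18 [ -86.6  -35.3 -124.6] yaw -0.231
```

```bash
python3 -m crank '[{"hand":1,"dx":0,"dy":-6,"dz":-1,"yaw":0},{"hand":1,"dx":0,"dy":-12,"dz":-2.3,"yaw":0},{"hand":1,"dx":0,"dy":-18,"dz":-4,"yaw":0},{"hand":1,"dx":0,"dy":-24,"dz":-5.3,"yaw":0},{"hand":1,"dx":0,"dy":-30,"dz":-7,"yaw":0},{"hand":1,"dx":0,"dy":-35,"dz":-9,"yaw":0},{"hand":1,"dx":-3.5,"dy":-35,"dz":-16.5,"yaw":-0.015},{"hand":1,"dx":-7,"dy":-35,"dz":-24,"yaw":-0.029},{"hand":1,"dx":-11,"dy":-35,"dz":-31.5,"yaw":-0.043},{"hand":1,"dx":-15.4,"dy":-35,"dz":-39,"yaw":-0.058},{"hand":1,"dx":-15.4,"dy":-35,"dz":-39,"yaw":-0.058}]'
python3 - <<'E'
from h import *
delta([.681,-.099,.195],-1.66)
im=bot.grab_frame('wrist'); cv2.imwrite('pics/w4.png',im[:,:,::-1])
im=bot.grab_frame('side'); cv2.imwrite('pics/s4.png',im[:,:,::-1])
E
```

```text
clock: 4.3
position: [0.6427, -0.078, 0.2301]
tool_rot: [-1.572, 0.0, -1.599]
force: [0.2, 0.4, -0.7]
grip_width: 0.0169
t 4.3 pos [ 0.6427 -0.078   0.2301] rot [-1.572  0.    -1.599] F [ 0.2  0.4 -0.7] w 0.0169
dx dy dz mm [20.  35.1 38.9] yaw 0.06080401263516788
```

View pics/w4.png

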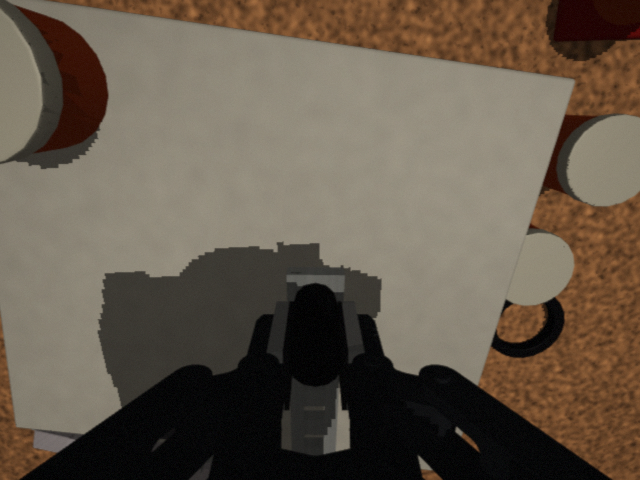

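View pics/s4.png

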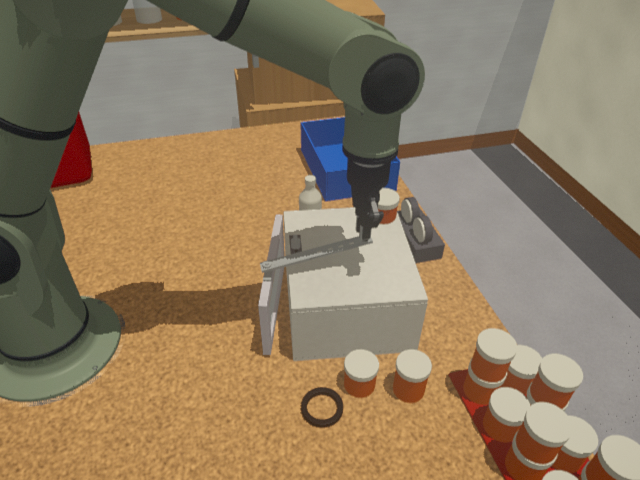

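```bash
cat >> h.py <<'E'
OFF=np.array([.00196,-.00018,0]); ZC=.0326
def rows(L,offs=OFF):
    s=bot.observe(); Rm=R.from_euler('xyz',[-np.pi/2,0,s['tool_rot'][2]]).as_matrix()
    print('t',round(s['clock'],2),'pos',s['position'].round(4),'rot',s['tool_rot'].round(3),'F',s['force'].round(1),'M',s['moment'].round(2),'w',round(s['grip_width'],4))
    for a,h,t in L:
        d=Rm.T@(knob(a,h,t,ZC)+offs-[0,0,.019]-s['position'])*1000
        print(round(a,3),round(h,3),t,d.round(1),'yaw',round(-((h+CAB[2]-np.pi/2)-s['tool_rot'][2]),3))
E
python3 - <<'E'
from h import *
rows([(.602*f,.0703+.2304*f,.18) for f in np.arange(.25,1.01,.0625)])
E
```

```text
t 4.4 pos [ 0.644  -0.0792  0.2302] rot [-1.571  0.    -1.602] F [ 1.2 -0.4 -1.7] M [ 0.04 -0.27 -0.02] w 0.0172
0.15 0.128 0.18 [ 0.3 -0.2  0.1] yaw 0.001
0.188 0.142 0.18 [-4.6 -0.2 -7.1] yaw -0.014
0.226 0.157 0.18 [ -9.9  -0.2 -14.3] yaw -0.028
0.263 0.171 0.18 [-15.4  -0.2 -21.4] yaw -0.042
0.301 0.186 0.18 [-21.1  -0.2 -28.4] yaw -0.057
0.339 0.2 0.18 [-27.1  -0.2 -35.4] yaw -0.071
0.376 0.214 0.18 [-33.4  -0.2 -42.2] yaw -0.086
0.414 0.229 0.18 [-39.9  -0.2 -49. ] yaw -0.1
0.452 0.243 0.18 [-46.6  -0.2 -55.7] yaw -0.114
0.489 0.258 0.18 [-53.6  -0.2 -62.2] yaw -0.129
0.527 0.272 0.18 [-60.8  -0.2 -68.6] yaw -0.143
0.564 0.286 0.18 [-68.2  -0.2 -74.9] yaw -0.158
0.602 0.301 0.18 [-75.8  -0.2 -81.1] yaw -0.172
```

```bash
python3 -m crank '[{"hand":1,"dx":-4.6,"dy":0,"dz":-7,"yaw":-0.014},{"hand":1,"dx":-10,"dy":0,"dz":-14.3,"yaw":-0.028},{"hand":1,"dx":-15.4,"dy":0,"dz":-21.4,"yaw":-0.042},{"hand":1,"dx":-21,"dy":0,"dz":-28.4,"yaw":-0.057},{"hand":1,"dx":-27,"dy":0,"dz":-35.4,"yaw":-0.071},{"hand":1,"dx":-33.4,"dy":0,"dz":-42.2,"yaw":-0.086},{"hand":1,"dx":-40,"dy":0,"dz":-49,"yaw":-0.1},{"hand":1,"dx":-46.6,"dy":0,"dz":-55.7,"yaw":-0.114},{"hand":1,"dx":-53.6,"dy":0,"dz":-62.2,"yaw":-0.129},{"hand":1,"dx":-61,"dy":0,"dz":-68.6,"yaw":-0.143},{"hand":1,"dx":-68,"dy":0,"dz":-75,"yaw":-0.158},{"hand":1,"dx":-75.8,"dy":0,"dz":-81,"yaw":-0.172}]'
python3 - <<'E'
from h import *
ims={}
for n in('side','top','wrist'):
    im=bot.grab_frame(n)[:,:,::-1]; cv2.imwrite(f'pics/{n}5.png',im); ims[n]=im
rows([(.602,.301,.18)])
a=cv2.resize(ims['side'][190:310,230:410],None,fx=4.4,fy=4.4,interpolation=cv2.INTER_CUBIC); cv2.imwrite('pics/s5c.png',a)
a=cv2.resize(ims['top'][230:350,290:450],None,fx=5,fy=5,interpolation=cv2.INTER_CUBIC); cv2.imwrite('pics/t5c.png',a)
E
```

```text
clock: 5.4
position: [0.5651, -0.0004, 0.2302]
tool_rot: [-1.57, -0.0, -1.429]
force: [2.4, 0.5, -1.0]
grip_width: 0.0168
t 5.55 pos [ 5.653e-01 -5.000e-04  2.302e-01] rot [-1.571  0.    -1.429] F [ 3.4 -0.  -1.1] M [ 0.14 -0.65 -0.01] w 0.0171
0.602 0.301 0.18 [ 0.3 -0.1 -0.1] yaw 0.0
```

View pics/s5c.png

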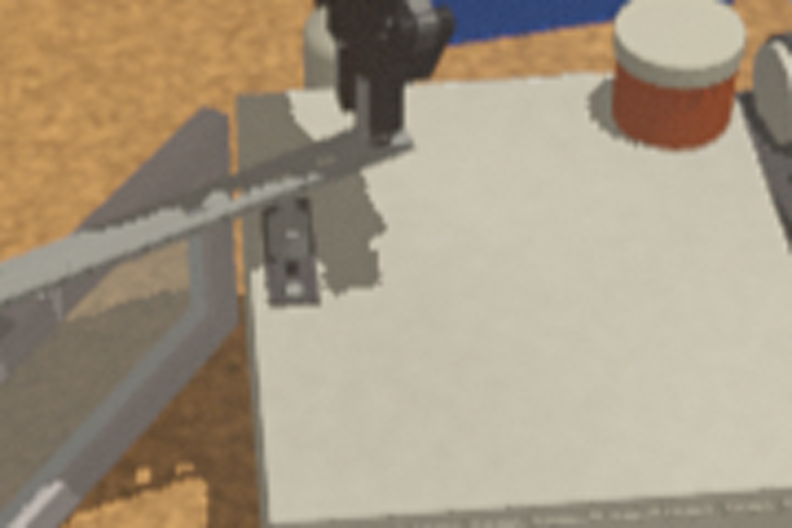

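View pics/t5c.png

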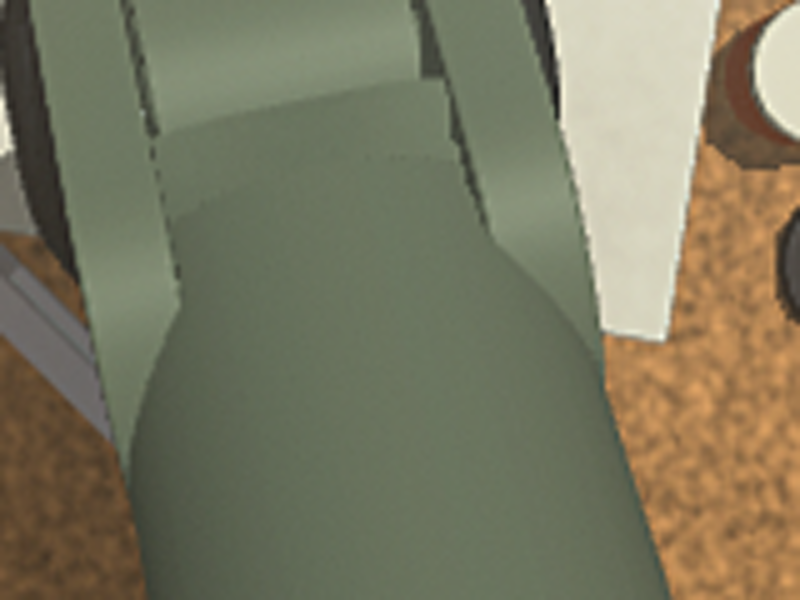

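View pics/wrist5.png

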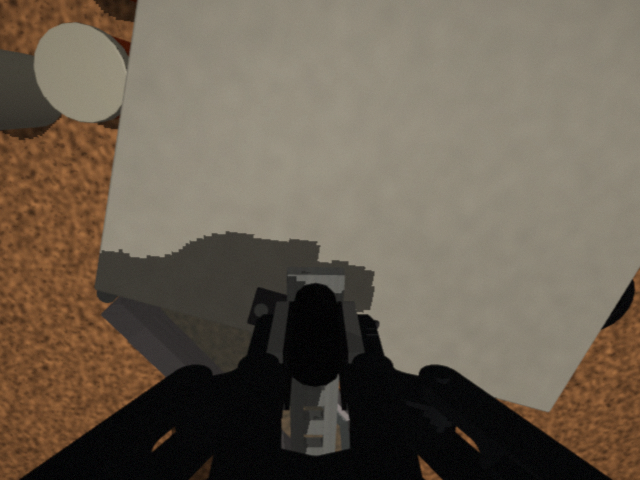

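```bash
python3 - <<'E'
from h import *
rows([(.602,.301,t) for t in (.14,.12,.10,.09,.08,.07,.06,.05)])
im=cv2.imread('pics/wrist5.png'); a=cv2.resize(im[380:465,265:365],None,fx=7,fy=7,interpolation=cv2.INTER_CUBIC); cv2.imwrite('pics/w5c.png',cv2.convertScaleAbs(a,alpha=2))
E
```

```text
t 5.55 pos [ 5.653e-01 -5.000e-04  2.302e-01] rot [-1.571  0.    -1.429] F [ 3.4 -0.  -1.1] M [ 0.14 -0.65 -0.01] w 0.0171
0.602 0.301 0.14 [0.3 7.5 2.4] yaw 0.0
0.602 0.301 0.12 [ 0.3 11.4  3.6] yaw 0.0
0.602 0.301 0.1 [ 0.3 15.3  4.7] yaw 0.0
0.602 0.301 0.09 [ 0.3 17.3  5.2] yaw 0.0
0.602 0.301 0.08 [ 0.3 19.3  5.7] yaw 0.0
0.602 0.301 0.07 [ 0.3 21.2  6.2] yaw 0.0
0.602 0.301 0.06 [ 0.3 23.2  6.6] yaw 0.0
0.602 0.301 0.05 [ 0.3 25.2  7.1] yaw 0.0
```

View pics/w5c.png

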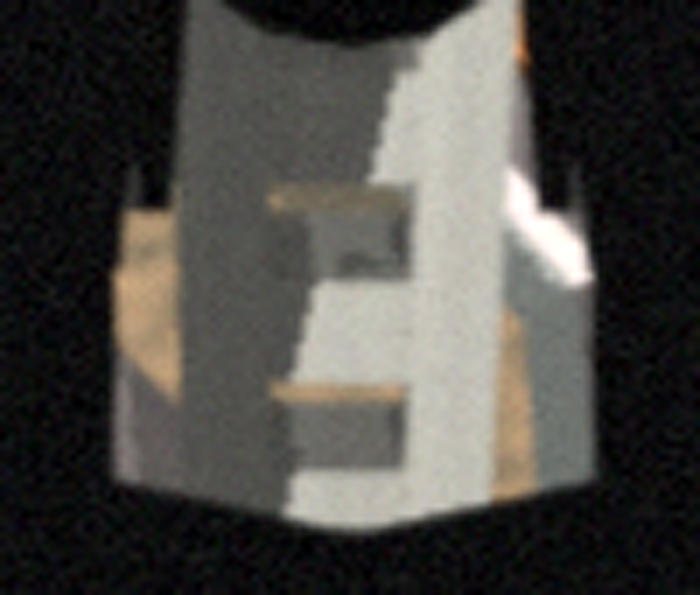

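```bash
python3 -m crank '[{"hand":1,"dx":0.3,"dy":4,"dz":1.2,"yaw":0},{"hand":1,"dx":0.3,"dy":7.5,"dz":2.4,"yaw":0},{"hand":1,"dx":0.3,"dy":11.4,"dz":3.6,"yaw":0},{"hand":1,"dx":0.3,"dy":15.3,"dz":4.7,"yaw":0},{"hand":1,"dx":0.3,"dy":15.3,"dz":4.7,"yaw":0},{"hand":1,"dx":0.3,"dy":15.3,"dz":4.7,"yaw":0}]'
python3 - <<'E'
from h import *
rows([(.602,.301,t) for t in (.10,.09,.08,.07,.06,.05)])
for n in('side','wrist'):
    im=bot.grab_frame(n)[:,:,::-1]; cv2.imwrite(f'pics/{n}6.png',im)
    im=im[190:280,270:350] if n=='side' else im[380:465,265:365]
    a=cv2.resize(im,None,fx=6,fy=6,interpolation=cv2.INTER_CUBIC); cv2.imwrite(f'pics/{n}6c.png',cv2.convertScaleAbs(a,alpha=1.5))
E
```

```text
clock: 6.05
position: [0.57, -0.0007, 0.2143]
tool_rot: [-1.572, 0.0, -1.43]
force: [1.3, 1.0, 0.2]
grip_width: 0.0169
t 6.05 pos [ 0.57   -0.0007  0.2143] rot [-1.572  0.    -1.43 ] F [1.3 1.  0.2] M [ 0.19 -0.07  0.08] w 0.0169
0.602 0.301 0.1 [-0.6 -0.6  0.1] yaw -0.001
0.602 0.301 0.09 [-0.6  1.3  0.6] yaw -0.001
0.602 0.301 0.08 [-0.6  3.3  1.1] yaw -0.001
0.602 0.301 0.07 [-0.6  5.2  1.6] yaw -0.001
0.602 0.301 0.06 [-0.6  7.2  2. ] yaw -0.001
0.602 0.301 0.05 [-0.6  9.2  2.5] yaw -0.001
```

View pics/side6c.png

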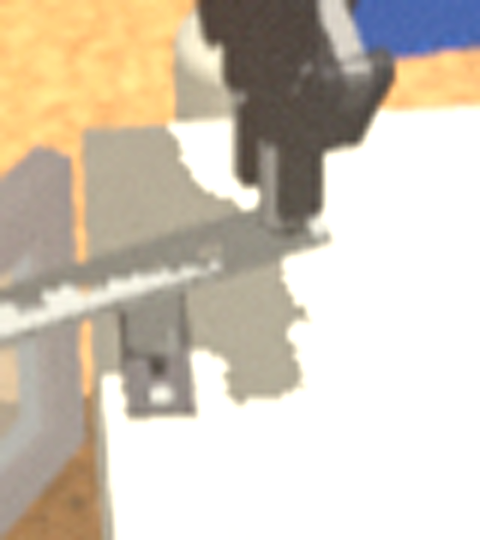

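View pics/wrist6c.png

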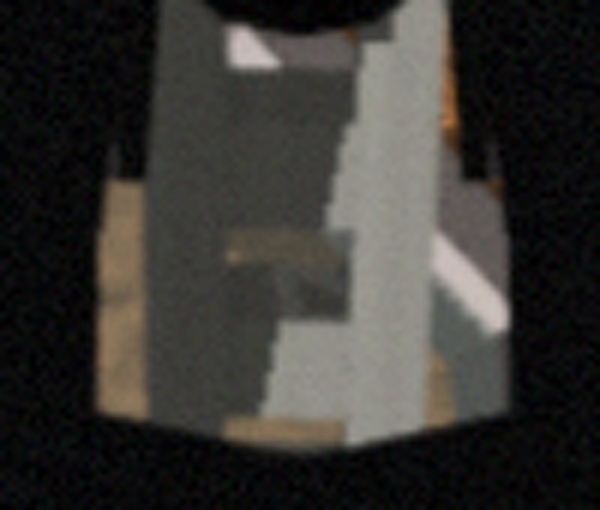

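```bash
python3 -m crank '[{"hand":1,"dx":0,"dy":1,"dz":0.3,"yaw":0},{"hand":1,"dx":0,"dy":2,"dz":0.5,"yaw":0},{"hand":1,"dx":0,"dy":3,"dz":0.8,"yaw":0},{"hand":1,"dx":0,"dy":3,"dz":0.8,"yaw":0}]'
python3 -c "
from h import *
rows([(.602,.301,t) for t in (.09,.08,.07,.06,.05)])"
```

```text
clock: 6.48
position: [0.5711, -0.0003, 0.2117]
tool_rot: [-1.571, 0.0, -1.43]
force: [2.2, 3.8, -0.3]
grip_width: 0.017
t 6.48 pos [ 5.711e-01 -3.000e-04  2.117e-01] rot [-1.571  0.    -1.43 ] F [ 2.2  3.8 -0.3] M [ 0.62 -0.17 -0.07] w 0.017
0.602 0.301 0.09 [-0.4 -1.3 -0.5] yaw -0.0
0.602 0.301 0.08 [-0.4  0.7 -0. ] yaw -0.0
0.602 0.301 0.07 [-0.4  2.6  0.5] yaw -0.0
0.602 0.301 0.06 [-0.4  4.6  0.9] yaw -0.0
0.602 0.301 0.05 [-0.4  6.6  1.3] yaw -0.0
```

```bash
python3 -m crank '[{"hand":1,"dx":0,"dy":1,"dz":0.2,"yaw":0},{"hand":1,"dx":0,"dy":2,"dz":0.3,"yaw":0},{"hand":1,"dx":0,"dy":2,"dz":0.3,"yaw":0}]'
python3 -c "
from h import *
rows([(.602,.301,t) for t in (.08,.07,.06,.05)])"
```

```text
clock: 6.73
position: [0.5714, -0.0004, 0.2096]
tool_rot: [-1.571, 0.0, -1.43]
force: [2.8, 3.2, 0.5]
grip_width: 0.0171
t 6.73 pos [ 5.714e-01 -4.000e-04  2.096e-01] rot [-1.571  0.    -1.43 ] F [2.8 3.2 0.5] M [ 0.77 -0.12 -0.06] w 0.0171
0.602 0.301 0.08 [-0.4 -1.4 -0.3] yaw -0.001
0.602 0.301 0.07 [-0.4  0.6  0.2] yaw -0.001
0.602 0.301 0.06 [-0.4  2.6  0.6] yaw -0.001
0.602 0.301 0.05 [-0.4  4.6  1.1] yaw -0.001
```

```bash
python3 -m crank '[{"hand":1,"dx":-0.6,"dy":1,"dz":0.2,"yaw":0},{"hand":1,"dx":-0.6,"dy":2,"dz":0.5,"yaw":0},{"hand":1,"dx":-0.6,"dy":3,"dz":0.7,"yaw":0},{"hand":1,"dx":-0.6,"dy":3,"dz":0.7,"yaw":0}]'
python3 - <<'E'
from h import *
rows([(.602,.301,t) for t in (.08,.07,.06,.05,.04,.03,.02,.01,0)])
for n in('side','wrist'):
    im=bot.grab_frame(n)[:,:,::-1]; cv2.imwrite(f'pics/{n}7.png',im)
    im=im[190:280,270:350] if n=='side' else im[380:465,265:365]
    a=cv2.resize(im,None,fx=6,fy=6,interpolation=cv2.INTER_CUBIC); cv2.imwrite(f'pics/{n}7c.png',cv2.convertScaleAbs(a,alpha=1.5 if n=='side' else 2.5))
E
```

```text
clock: 7.07
position: [0.572, 0.0, 0.2066]
tool_rot: [-1.571, -0.0, -1.43]
force: [3.2, 1.5, -0.6]
grip_width: 0.0172
t 7.07 pos [0.572  0.     0.2066] rot [-1.571 -0.    -1.43 ] F [ 3.2  1.5 -0.6] M [ 0.44 -0.24 -0.01] w 0.0172
0.602 0.301 0.08 [-0.1 -4.4 -0.9] yaw -0.001
0.602 0.301 0.07 [-0.1 -2.5 -0.5] yaw -0.001
0.602 0.301 0.06 [-0.1 -0.5 -0. ] yaw -0.001
0.602 0.301 0.05 [-0.1  1.5  0.4] yaw -0.001
0.602 0.301 0.04 [-0.1  3.5  0.8] yaw -0.001
0.602 0.301 0.03 [-0.1  5.5  1.2] yaw -0.001
0.602 0.301 0.02 [-0.1  7.5  1.6] yaw -0.001
0.602 0.301 0.01 [-0.1  9.5  2. ] yaw -0.001
0.602 0.301 0 [-0.1 11.5  2.3] yaw -0.001
```

View pics/wrist7c.png

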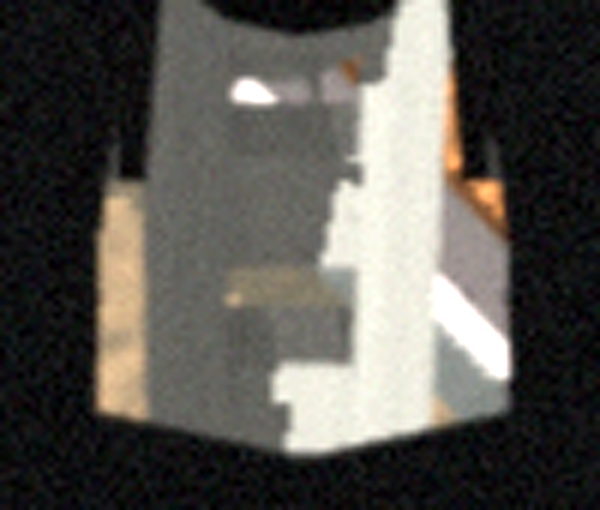

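View pics/side7c.png

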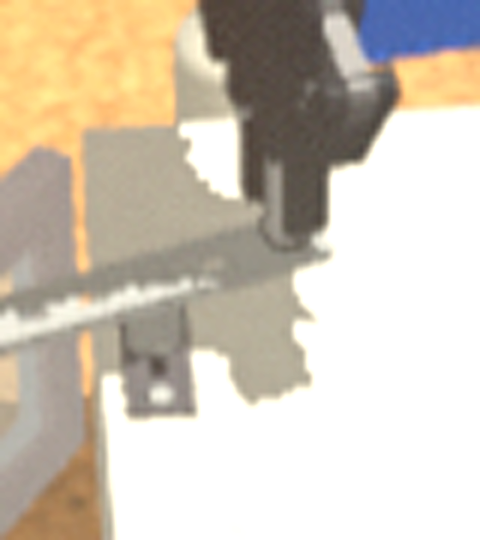

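```bash
python3 -m crank '[{"hand":1,"dx":-0.1,"dy":1.5,"dz":0.4,"yaw":0},{"hand":1,"dx":-0.1,"dy":3,"dz":0.7,"yaw":0},{"hand":1,"dx":-0.1,"dy":4.5,"dz":1,"yaw":0},{"hand":1,"dx":-0.1,"dy":4.5,"dz":1,"yaw":0}]'
python3 -c "
from h import *
rows([(.602,.301,t) for t in (.04,.03,.02,.01,0)])"
```

```text
clock: 7.5
position: [0.5729, 0.0002, 0.2019]
tool_rot: [-1.571, -0.0, -1.43]
force: [2.0, 0.9, -0.2]
grip_width: 0.0167
t 7.5 pos [5.729e-01 2.000e-04 2.019e-01] rot [-1.571 -0.    -1.43 ] F [ 2.   0.9 -0.2] M [ 0.26 -0.26 -0.  ] w 0.0167
0.602 0.301 0.04 [-0.1 -1.1 -0.2] yaw -0.001
0.602 0.301 0.03 [-0.1  0.9  0.2] yaw -0.001
0.602 0.301 0.02 [-0.1  2.8  0.6] yaw -0.001
0.602 0.301 0.01 [-0.1  4.8  1. ] yaw -0.001
0.602 0.301 0 [-0.1  6.8  1.3] yaw -0.001
```

```bash
python3 -m crank '[{"hand":1,"dx":0,"dy":1.5,"dz":0.3,"yaw":0},{"hand":1,"dx":0,"dy":3,"dz":0.6,"yaw":0},{"hand":1,"dx":0,"dy":4.5,"dz":0.9,"yaw":0},{"hand":1,"dx":0,"dy":4.5,"dz":0.9,"yaw":0}]'
python3 -c "
from h import *
rows([(.602,.301,t) for t in (.02,.01,0)])"
```

```text
clock: 7.83
position: [0.5738, 0.0004, 0.1974]
tool_rot: [-1.571, 0.0, -1.43]
force: [1.8, 0.4, 0.2]
grip_width: 0.0169
t 7.83 pos [5.738e-01 4.000e-04 1.974e-01] rot [-1.571  0.    -1.43 ] F [1.8 0.4 0.2] M [ 0.16 -0.21 -0.04] w 0.0169
0.602 0.301 0.02 [ 0.  -1.6 -0.3] yaw -0.001
0.602 0.301 0.01 [0.  0.3 0.1] yaw -0.001
0.602 0.301 0 [0.  2.3 0.4] yaw -0.001
```

```bash
python3 -m crank '[{"hand":1,"dx":0,"dy":1,"dz":0.2,"yaw":0},{"hand":1,"dx":0,"dy":2,"dz":0.3,"yaw":0},{"hand":1,"dx":0,"dy":2.3,"dz":0.4,"yaw":0},{"hand":1,"dx":0,"dy":2.3,"dz":0.4,"yaw":0}]'
python3 - <<'E'
from h import *
rows([(.602,.301,t) for t in (.0,)])
for n in('side','wrist'):
    im=bot.grab_frame(n)[:,:,::-1]; cv2.imwrite(f'pics/{n}8.png',im)
    im=im[190:280,270:350] if n=='side' else im[380:465,265:365]
    a=cv2.resize(im,None,fx=6,fy=6,interpolation=cv2.INTER_CUBIC); cv2.imwrite(f'pics/{n}8c.png',cv2.convertScaleAbs(a,alpha=1.5 if n=='side' else 2.5))
E
```

```text
clock: 8.17
position: [0.5742, 0.0004, 0.1962]
tool_rot: [-1.571, -0.0, -1.43]
force: [-3.6, -0.2, 12.6]
grip_width: 0.0169
t 8.17 pos [5.742e-01 4.000e-04 1.962e-01] rot [-1.571 -0.    -1.43 ] F [-3.6 -0.2 12.6] M [ 0.14  1.04 -0.03] w 0.0169
0.602 0.301 0.0 [-0.   1.1  0. ] yaw -0.001
```

View pics/side8c.png

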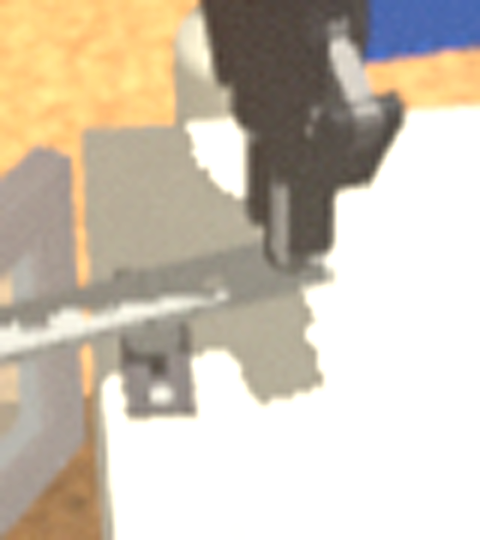

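View pics/wrist8c.png

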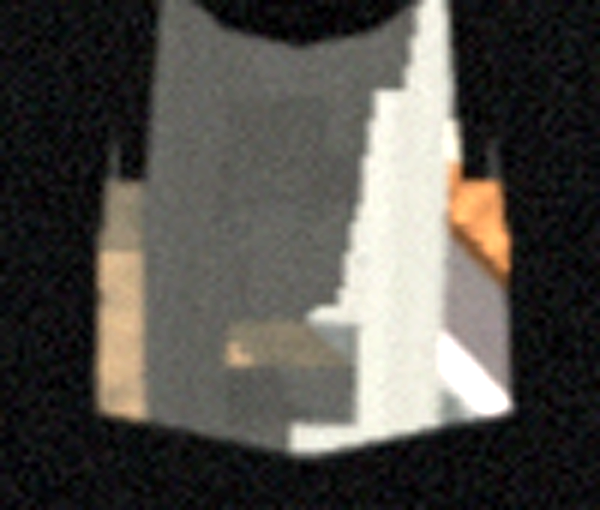

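```bash
python3 -m crank '[{"hand":1,"dx":0,"dy":-0.8,"dz":-0.1,"yaw":0},{"hand":1,"dx":0,"dy":-0.8,"dz":-0.1,"yaw":0}]'
python3 -m crank '[{"hand":0.7,"dx":0,"dy":0,"dz":0,"yaw":0},{"hand":0.6,"dx":0,"dy":0,"dz":0,"yaw":0},{"hand":0.3,"dx":0,"dy":0,"dz":0,"yaw":0},{"hand":0,"dx":0,"dy":0,"dz":0,"yaw":0},{"hand":0,"dx":0,"dy":0,"dz":0,"yaw":0},{"hand":0,"dx":0,"dy":0,"dz":0,"yaw":0},{"hand":0,"dx":0,"dy":0,"dz":0,"yaw":0}]'
python3 - <<'E'
from h import *
for n in('side','wrist'):
    im=bot.grab_frame(n)[:,:,::-1]; cv2.imwrite(f'pics/{n}9.png',im)
E
```

```text
clock: 8.43
position: [0.5742, 0.0005, 0.1965]
tool_rot: [-1.57, -0.0, -1.43]
force: [1.7, 0.6, 1.4]
grip_width: 0.0175
clock: 9.02
position: [0.5741, 0.0004, 0.1962]
tool_rot: [-1.571, 0.0, -1.43]
force: [-0.1, -0.1, -0.5]
grip_width: 0.0849
```

View pics/wrist9.png

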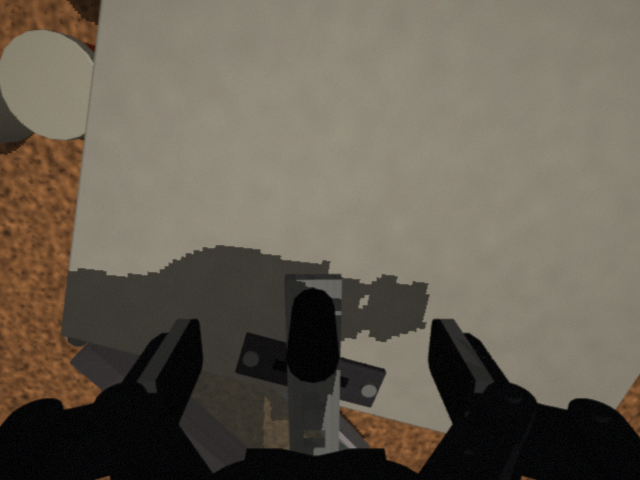

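The knob (about (314,335)) stands still between the open pads. Rise straight up, then move clear for a look.

```bash
python3 -m crank '[{"hand":0,"dx":0,"dy":-20,"dz":0,"yaw":0},{"hand":0,"dx":0,"dy":-45,"dz":0,"yaw":0},{"hand":0,"dx":0,"dy":-80,"dz":0,"yaw":0},{"hand":0,"dx":0,"dy":-100,"dz":0,"yaw":0},{"hand":0,"dx":40,"dy":-110,"dz":0,"yaw":0},{"hand":0,"dx":80,"dy":-110,"dz":0,"yaw":0},{"hand":0,"dx":250,"dy":-110,"dz":-20,"yaw":0},{"hand":0,"dx":250,"dy":-110,"dz":-20,"yaw":0},{"hand":0,"dx":250,"dy":-110,"dz":-20,"yaw":0},{"hand":0,"dx":250,"dy":-110,"dz":-20,"yaw":0},{"hand":0,"dx":250,"dy":-110,"dz":-20,"yaw":0},{"hand":0,"dx":250,"dy":-110,"dz":-20,"yaw":0}]'
python3 - <<'E'
from h import *
for n in('side','top'):
    im=bot.grab_frame(n)[:,:,::-1]; cv2.imwrite(f'pics/{n}10.png',im)
    im=im[180:320,230:420] if n=='side' else im[160:360,250:450]
    a=cv2.resize(im,None,fx=4 if n=='side' else 3,fy=4 if n=='side' else 3,interpolation=cv2.INTER_CUBIC); cv2.imwrite(f'pics/{n}10c.png',a)
E
```

```text
clock: 10.12
position: [0.5885, -0.2534, 0.3057]
tool_rot: [-1.572, -0.001, -1.435]
force: [0.2, 0.5, -0.1]
grip_width: 0.0853
```

View pics/side10c.png

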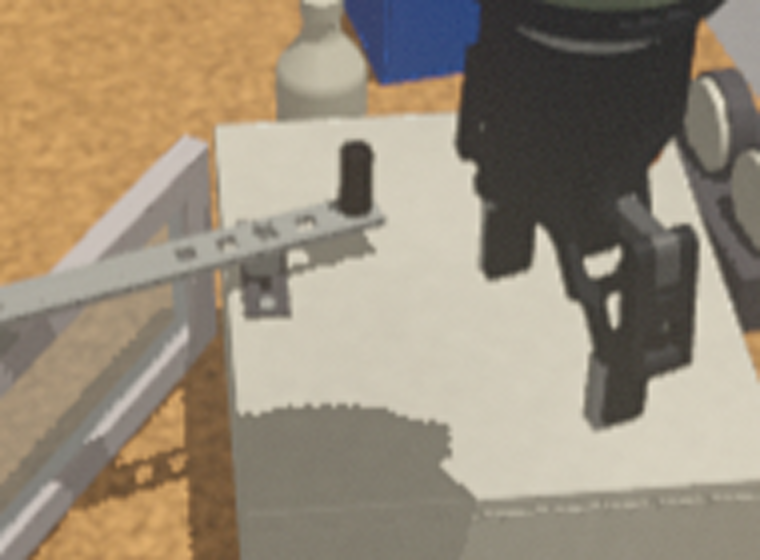

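View pics/top10c.png

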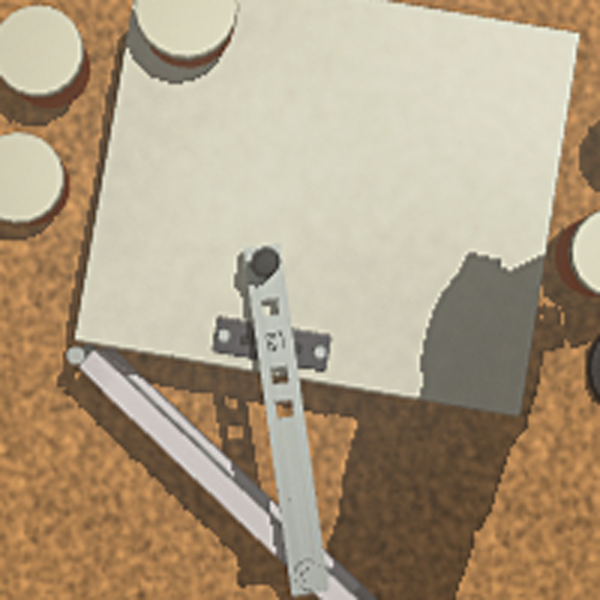

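```bash
python3 - <<'E'
from h import *
T=[]
for n in('top','side'):
    c=bot.camera_info(n);K=np.array([[c['fx'],0,c['cx']],[0,c['fy'],c['cy']],[0,0,1.]]);T.append(K@np.c_[cv2.Rodrigues(c['rvec'])[0],c['tvec']])
def tri(a,b):
    X=cv2.triangulatePoints(T[0],T[1],np.array(a,float),np.array(b,float))[:,0];return X[:3]/X[3]
k=tri((250+265/3,160+260/3),(230+357/4,180+150/4)); print('knob top',k,w2c(CAB,k))
h=tri((250+271/3,160+307/3),(230+308/4,180+221/4)); print('hole4',h,w2c(CAB,h))
h2=tri((250+280/3,160+374/3),(230+228/4,180+241/4)); print('hole2',h2,w2c(CAB,h2))
P=w2c(CAB,ray('top',(250+306/3,160+574/3),.1895))[0]; print('pivot',P,'door',np.arctan2(-(P[0]+.11),.14-P[1]))
E
```

```text
knob top [ 5.76021157e-01 -3.57886358e-06  2.24753073e-01] [[-0.02843801  0.03440209  0.22475307]]
hole4 [ 0.5479649  -0.00509076  0.18745682] [[-0.05532989  0.02492267  0.18745682]]
hole2 [ 0.50461188 -0.01097695  0.18800612] [[-0.09719738  0.01222444  0.18800612]]
pivot [-0.22058248 -0.02470698  0.1895    ] door 0.5912648832323513
```

Bar top is at 187.5 mm at holes 2 and 4, so the stay is level. The door is at about 0.59 rad and the robot is clear.

```bash
python3 -m crank '[{"hand":0,"dx":0,"dy":0,"dz":0,"yaw":0},{"hand":0,"dx":0,"dy":0,"dz":0,"yaw":0},{"hand":0,"dx":0,"dy":0,"dz":0,"yaw":0}]'; python3 -c "
from workcell import bot
print(bot.job_done())"
```

```text
clock: 10.47
position: [0.5896, -0.2488, 0.3064]
tool_rot: [-1.571, 0.0, -1.429]
force: [0.0, -0.7, 0.3]
grip_width: 0.0856
the job is handed in; nothing more can be done
None
```

The door is propped open by the stay, with its third hole over the peg. I handed the job in at about 10.5 s, and the interface reports no verdict.

- **What I did:** I gripped the knob lightly, lifted the stay and pulled the door open. I then lowered the third hole over the peg in small steps, watching the force, and let go. The gripper rose straight up and moved aside.
- **Force:** The wrist reading peaked at about 13 N when the stay reached its level stop. I eased it to about 1.4 N before releasing. There is no direct reading of the stay-on-peg force.
- **Final pictures:** The peg shows in the third hole. The bar's top face measured about 187.5 to 188 mm at holes 4 and 2, and level is 187.5 mm. The door stands at about 0.59 rad, and the robot is touching nothing. I saw no jar or other object moved in the pictures I viewed, but I did not measure them or look at the ring at the end.
- **Disagreement:** The knob's top measured 224.8 mm against 227.5 mm for a level stay. I put that down to the roughly 2 mm camera calibration, because the hole heights agree. The wrist camera and the fixed cameras also differed by 2 to 4 mm, so I used the knob's position once gripped as the reference.

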